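# Close a dowelled wax mould and hold it shut

### The arm

A 7-joint arm with a two-finger parallel gripper is mounted at the origin on a cart in front of the work surface, level with it; the furniture and walls round the work are solid. World frame = base frame: x ahead of the robot, y to its left, z up, the work surface at z = 0. Lengths are in mm, angles in rad, forces in N, time in s.
With the tool pointing down it reaches from about 400 to 900 mm from the base axis. Payload 5.5 kg.
Tool frame: the origin (TCP) lies on the centre line of the jaws, within the pads' length; the fingertips stand 11 mm ahead of it and the grasp point (between the pads) lies 8 mm behind it; z points along the fingers, y is the line along which they close (so a half turn about z gives the same grasp; the last joint's range is limited). The gripper opens to 92 mm and grips with 3 to 60 N. Pads are 19 mm wide; open, the fingers measure 130 mm over their backs; the gripper's body (75 mm by 190 mm) begins 47 mm behind the grasp point.
Start: joints at [1.567, 0.501, -0.427, 1.55, 0.221, 1.138, -0.21], TCP at [171.403, -626.993, 237.729] pointing down, gripper open.
Joint ranges: [-2.88, 2.88], [-0.31, 2.03], [-1.54, 1.56], [0.2, 2.42], [-1.41, 4.55], [0.19, 2.02], [-2.57, 2.57]. Speed limits (rad/s): [2.57, 2.57, 3.14, 3.14, 3.14, 3.14, 3.14].

### API

Orientations are given as a unit quaternion [w, x, y, z].
In Python, from rig import manip, optics, order gives the robot as it stands. The module is installed in compiled form; this text tells all that it offers.
- The arm moves only by the shell command python3 -m inch 'ROWS' [FORCE]. ROWS is JSON, a list of rows, each a list of 5 numbers: the shift along the world's x, y, z scaled (see below), then the turn about the world's z scaled (see below), then the opening, from 0 (shut) to 1 (fully open). In form: [[tx, ty, tz, yaw, claw], ...]. A call has 1 to 20 rows; each row shifts and turns the commanded pose from where the row before left it; what a row does not reach is not made up. The controller multiplies each number of a shift by 10 cm and each number of a turn by 180 degrees. A row lasts 1/8 s, in which the tool goes at most 62.5 mm and 10.7 degrees, less where a joint would pass 70% of its speed; a pose out of reach is approached as far as the arm can. A call with a number of a shift or a turn outside -1 to 1 is refused whole. A call with a gripper value outside its range is refused whole. The fingers move at their own pace and stop on an object; FORCE is the grip in N (left out, the last holds). Time passes only in rows, so rows that do not move let the fingers close. It gives the time, the measured TCP pose, the force, the opening and the grip force at its end, in the units of the state.
- manip.read_state(): the state, without advancing time (a new reading comes with each control period).
- optics.camera(name): name is "side" or "top" or "wrist"; returns a dict with "color" (480x640x3 uint8, red, green, blue), "intrinsics" (3x3 intrinsics, pixels), "view" (4x4, takes a point from world to camera coordinates); the wrist camera has in their place "T_tool_cam" (4x4, takes a point from camera to tool coordinates, whose origin is the TCP and whose axes are the flange's). Camera axes: x right, y up, looking along -z (the intrinsics and any distortion apply to the point x, -y, -z); pixel columns grow to the right and rows downward; lengths in mm; the calibration is good to about 2 mm. A picture is of the moment at which its call begins: read the wrist's pose just before it. There is no depth.
- order.finish_job(): hands the job in; it is judged then, once.
The state is a dict: "time": time; "qpos": joint angles; "qd": joint speeds; "effort": joint torques, N m; "ee_pos": TCP position; "eef_rot": TCP orientation; "wrist_force": force on the tool from outside, world axes, zero at the start; "wrist_torque": the same for the moment, N m; "gripper_width": finger opening in mm; "gripper_force": force on a finger pad.
Only numpy, scipy, OpenCV 4.12 (cv2) and the standard library are available. Lean on these libraries where they do the work, as an engineer would, in place of code of your own. Each camera call takes 0.05 s, during which the arm holds its last target. There are 200 camera calls.

### The job

Slide the steel tongue of the mould stand all the way out to its end stop, so that it clears the face of the fixed mould half. Then take the longer loose mould half (the one with one wide and one narrow dowel hole) by its block, set it face down on the two dowels, wide hole on the thick dowel, and press it fully down against the spring pins until the faces meet. Finish while still holding it pressed shut; leave the shorter mould half where it lies.

Things in the scene. Friction and masses are not known exactly. Their poses are not given: they have to be found in the camera images.
- fixed_half: Mould stand fixed to the bench: dark base plate 8 mm thick (x -34 to 110, y +-57 mm) with an aluminium mould half 44 mm (x) x 90 mm (y), top (parting face) 30 mm above the bench. Origin on the bench under the middle of that half; x points along the tongue's way out, z up. Tongue guide behind it: cheeks 35 mm high from x = 28 mm, end stop at x = 97 mm, 42 mm high
- face (a point): Middle of the parting face of the fixed half, 30 mm above the bench; axes as fixed_half. The loose half's origin lies here, axes alike, when the mould is closed. Mind the shop lamp hanging before the bench, a fixed box at world x 0.17 to 0.37 m, y -0.05 to 0.73 m, z 0.75 to 0.82 m: a high elbow can strike it, so carry the elbow low or to the right
- thick_dowel (a point): Foot of the thick steel dowel on the parting face, at fixed_half y = +33 mm: 12 mm thick, 14 mm high (8 mm straight, then tapered)
- thin_dowel (a point): Foot of the thin steel dowel on the parting face, at fixed_half y = -33 mm: 7 mm thick, 14 mm high (8 mm straight, then tapered)
- pins (a joint): How far the spring pins are pressed in, m: 0 = 5 mm proud of the parting face, 0.005 = flush. Four 6 mm steel pins at fixed_half x = +-14, y = +-18 mm, moving as one; 5.4 N starts them and 9.9 N (on all four together) makes them flush, so the loose half's weight alone does not close the mould
- tongue (a joint): Travel of the steel tongue, m: 0 = right across the parting face, 0.048 = at the end stop, clear of the face. Moves along +x of fixed_half, starts between 0 and 0.012, drags with about 2 N, stays where it is left. 20 mm wide, 4 mm thick, lies on the face; keeps the mould from closing unless it is out
- grip (a point): Centre of the top of the tongue's grip, 64 mm above the bench: an upright square dark steel post 14 x 14 mm, from 34 to 64 mm above the bench, at fixed_half x = 38 mm + tongue travel, y = 0
- loose_half: Loose mould half of this stand, aluminium, 0.16 to 0.26 kg: plate 44 mm (x) x 90 mm (y) x 16 mm lying face down, with a gripping block 22 mm (x) x 32 mm (y) on its middle, from 16 to 41 mm above the origin. Origin: centre of the underside (the face), z up. Through holes, 1.5 mm wider than the dowels: wide (13.5 mm) at y = +33 mm, narrow (8.5 mm) at y = -33 mm
- thick_hole (a point): Centre of the wide hole on the underside of the loose half
- other_half: Shorter half of another mould, plate 44 x 70 x 16 mm with a like block and two narrow holes 48 mm apart; origin: centre of the underside. To be left alone. The two loose halves lie right of the stand, either one the nearer

How it is judged (in metres and radians):
On the way, in this order (a step that is already met when the one before it is completed fails the run):
1. the tongue is out at its end stop while the mould is still open (value of joint tongue above 0.045 m and distance between loose_half and face above 0.02 m), for 0.2 s.
2. the loose half sits on both dowels, pressed down until the faces meet (z of loose_half in the frame of face below 0.0015 m and horizontal distance between thick_hole and thick_dowel below 0.003 m and angle between the y axis of loose_half and the y axis of fixed_half, either way round below 0.05 rad), for 0.2 s.
At the end, for the whole second after the job is handed in: Tongue within 3 mm of its end stop; loose half on both dowels: origin within 3 mm of the face's middle, wide hole within 3 mm of the thick dowel, turned < 0.05 rad, tilted < 0.04 rad, faces < 1.5 mm apart, pressed with > 6 N, fingers on it with > 3 N through the last second (all of step 2 and value of joint tongue above 0.045 m and distance between loose_half and face below 0.003 m and angle between loose_half's own z axis and vertical below 0.04 rad and contact force between loose_half and fixed_half above 6 N and contact force between the fingers and loose_half above 3 N); the arm keeps its last pose, push and grip.
It fails at once if the shorter mould half is moved by more than 20 mm (distance of other_half from where it was at the start of the episode above 0.02 m).
It also fails if it takes over 48 s, if anything falls off the work surface, if the arm or the gripper's body presses on something with over 40 N, if the wrist force passes 120 N, or if a joint passes its speed limit or range.

## Working session

There is one attempt and no reset: what is moved stays moved. The work goes in short steps, Python scripts to look and compute and a shell command to move; the robot and the scene stay as the last step left them, time stands still between calls to the robot, and variables do not carry over. Pictures are saved under pics/ and viewed, at most 10 in all, crops included, and the job is handed in when it is done.

```bash
mkdir -p pics; cat > h.py <<'E'
import numpy as np, cv2
from rig import manip, optics, order
def snap(n,f):
    c=optics.camera(n); cv2.imwrite(f'pics/{f}.png',c['color'][:,:,::-1]); np.savez(f'pics/{f}.npz',**{k:np.array(v) for k,v in c.items()}); return c
def ray(c,uv,z,T=None):
    """pixel(s) -> world point on plane z. T: camera->world"""
    if T is None: T=np.linalg.inv(np.array(c['view']))
    K=np.array(c['intrinsics']); uv=np.atleast_2d(uv).astype(float)
    d=np.c_[(uv[:,0]-K[0,2])/K[0,0],-(uv[:,1]-K[1,2])/K[1,1],-np.ones(len(uv))]@T[:3,:3].T
    o=T[:3,3]; return o+d*((z-o[2])/d[:,2])[:,None]
def proj(c,P):
    V=np.array(c['view']);K=np.array(c['intrinsics']);p=np.atleast_2d(P)@V[:3,:3].T+V[:3,3]
    return np.c_[K[0,0]*p[:,0]/-p[:,2]+K[0,2],K[1,1]*-p[:,1]/-p[:,2]+K[1,2]]
E
python3 - <<'E'
from h import *
s=manip.read_state(); print({k:np.round(v,3).tolist() for k,v in s.items()})
for n in('top','side'):
    c=snap(n,n+'0'); print({k:np.round(v,3).tolist() for k,v in c.items() if k!='color'})
E
```

```text
{'time': 0.0, 'qpos': [1.567, 0.502, -0.427, 1.551, 0.221, 1.138, -0.21], 'qd': [-0.001, -0.001, -0.001, 0.0, -0.001, 0.001, 0.001], 'effort': [0.0, -56.66, -5.816, -27.911, -0.069, 0.031, 0.0], 'ee_pos': [171.143, -626.341, 236.669], 'eef_rot': [-0.001, 0.991, 0.133, -0.0], 'wrist_force': [0.573, -0.01, -0.138], 'wrist_torque': [0.004, 0.022, 0.008], 'gripper_force': 0.0, 'gripper_width': 91.784}
{'intrinsics': [[483.359, 0.0, 318.648], [0.0, 483.359, 243.56], [0.0, 0.0, 1.0]], 'view': [[0.005, -1.0, -0.01, 4.006], [0.999, 0.004, 0.052, -599.648], [-0.052, -0.01, 0.999, -887.534], [0.0, 0.0, 0.0, 1.0]]}
{'intrinsics': [[469.003, 0.0, 318.595], [0.0, 469.003, 237.222], [0.0, 0.0, 1.0]], 'view': [[0.834, -0.552, 0.003, -484.768], [0.339, 0.518, 0.785, -273.597], [-0.435, -0.654, 0.619, -634.853], [0.0, 0.0, 0.0, 1.0]]}
```

View pics/top0.png

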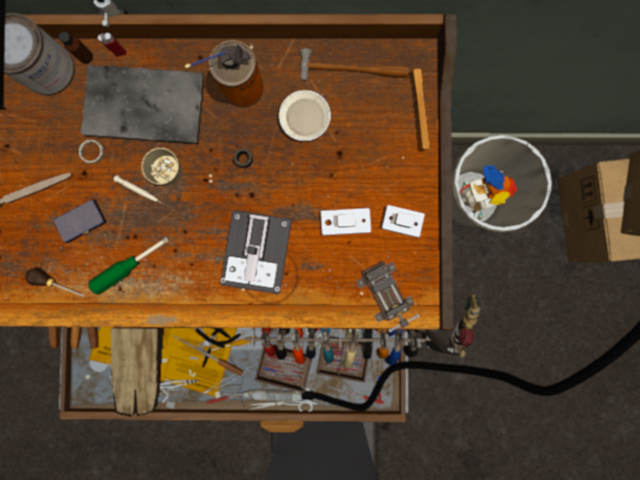

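View pics/side0.png

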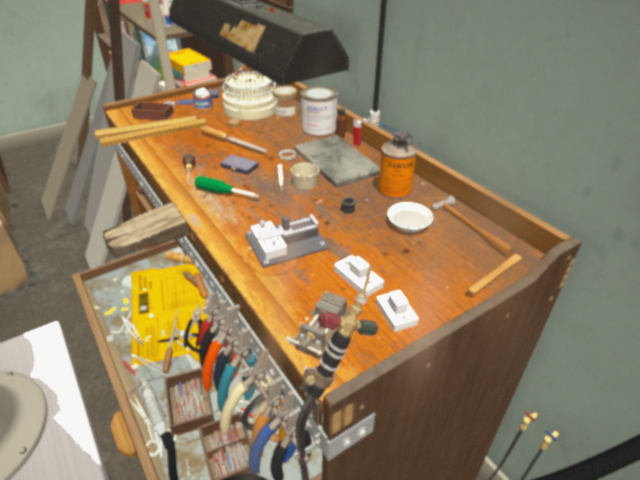

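The top view shows the stand at about (255,252) with the tongue's way out pointing up the image (world +x). The loose halves are at (346,221), which looks longer, and (404,221). Next I'll enlarge this area and measure it.

```bash
python3 - <<'E'
from h import *
d=dict(np.load('pics/top0.npz')); im=d['color'][:,:,::-1]
cv2.imwrite('pics/crop.png',cv2.resize(im[195:305,210:440],None,fx=3.4,fy=3.4,interpolation=cv2.INTER_CUBIC))
h=cv2.cvtColor(im,cv2.COLOR_BGR2HSV)
def show(m,z,name,amin):
    for c in cv2.findContours(m,0,cv2.CHAIN_APPROX_NONE)[0]:
        if cv2.contourArea(c)<amin: continue
        r=cv2.minAreaRect(c); b=ray(d,cv2.boxPoints(r),z)[:,:2]
        if not(200<r[0][0]<440 and 190<r[0][1]<310): continue
        e=np.diff(np.r_[b,b[:1]],axis=0)
        print(name,np.round(r[0],1),'ctr',b.mean(0).round(1),'edges',[(round(float(np.hypot(*v)),1),round(float(np.degrees(np.arctan2(v[1],v[0]))),1)) for v in e[:2]])
w=((h[:,:,1]<45)&(h[:,:,2]>150)).astype(np.uint8)*255
show(w,16,'white16',150); show(w,30,'white30',150)
g=((h[:,:,1]<90)).astype(np.uint8)*255
show(g,8,'grey8',1500)
E
```

```text
white16 [251.6 249.6] ctr [588.  131.9] edges [(130.6, -6.3), (100.5, -96.9)]
white16 [345.5 221.2] ctr [641.8 -43.4] edges [(92.0, -87.0), (46.2, -177.3)]
white16 [402.9 220.9] ctr [ 642.7 -150.8] edges [(45.7, -13.4), (71.7, -103.3)]
white30 [251.6 249.6] ctr [587.4 129.8] edges [(128.6, -6.3), (99.0, -96.9)]
white30 [345.5 221.2] ctr [640.4 -42.8] edges [(90.6, -87.0), (45.5, -177.3)]
white30 [402.9 220.9] ctr [ 641.3 -148.5] edges [(45.0, -13.4), (70.6, -103.3)]
grey8 [255.2 252.1] ctr [583.8 126.2] edges [(144.6, -7.9), (114.2, -98.5)]
grey8 [319.5 239.5] ctr [619.4   9.2] edges [(1236.7, -90.1), (899.6, 178.3)]
```

View pics/crop.png

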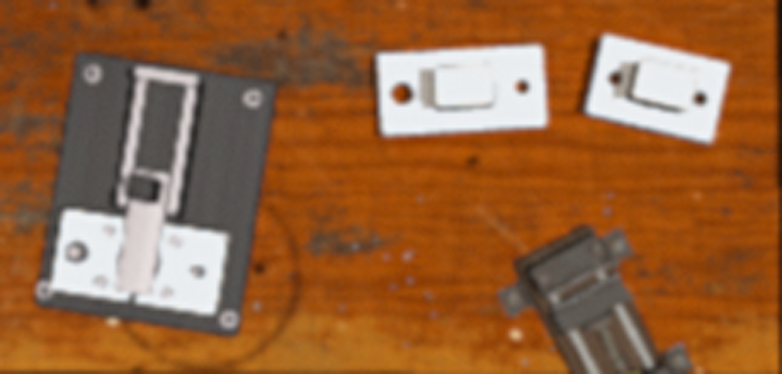

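```bash
python3 - <<'E'
from h import *
d=dict(np.load('pics/top0.npz'))
print('post top',ray(d,[252.6,249.4],64).round(1)); 
a=ray(d,[[232.6,269.1],[268.2,274.7]],44); v=a[0]-a[1]
print('dowels',a.round(1),np.hypot(*v[:2]),np.degrees(np.arctan2(v[1],v[0]))-90,'mid',a.mean(0).round(1))
E
python3 -m inch '[[0.56,0.35,0,0,0.6],[0.56,0.35,0,0,0.6],[0.56,0.35,0,0,0.6],[0.56,0.35,0,0,0.6],[0.56,0.35,0,0,0.6],[0.24,0.5,0,0,0.6],[0.24,0.5,0,0,0.6],[0.24,0.5,0,0,0.6],[0.24,0.5,0,0,0.6]]'
python3 - <<'E'
from h import *
print(manip.read_state()['qpos']); snap('side','side1')
E
```

```text
post top [[586.3 122.9  64. ]]
dowels [[551.3 161.7  44. ]
 [541.5  97.1  44. ]] 65.28217410041843 -8.637198958943443 mid [546.4 129.4  44. ]
time: 1.23
ee_pos: [532.7, -259.7, 237.4]
eef_rot: [-0.0, 0.991, 0.133, -0.0]
wrist_force: [1.2, 0.1, -1.0]
gripper_width: 55.2
gripper_force: 0.0
[ 0.85092663  0.42342776 -0.57590492  1.69668163  0.25414362  1.09748123
 -1.10568501]
```

View pics/side1.png

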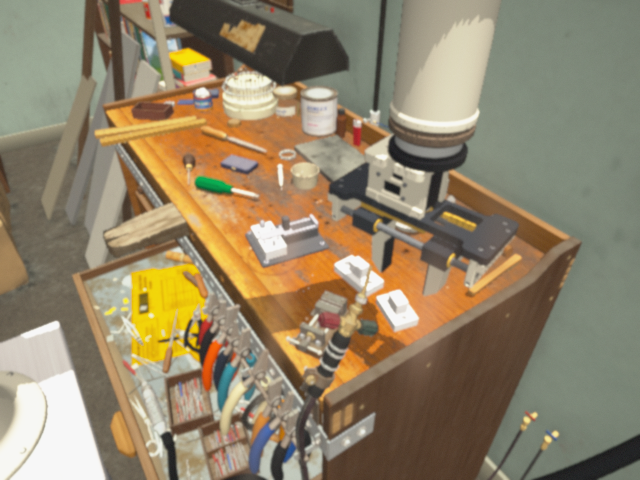

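The side view shows the arm clear of the lamp, with the gripper above the right of the bench and the stand free at (285,240). To judge elbow height against the lamp, I'll fit a simple kinematic model to the two known postures.

```bash
cat > kin.py <<'E'
import numpy as np
from scipy.spatial.transform import Rotation as R
from scipy.optimize import least_squares
def fk(q,p,sg):
    d1,L1,a,L2,L3=p; r=R.from_euler('z',sg[0]*q[0])*R.from_euler('y',q[1])
    e=np.array([0,0,d1])+r.apply([0,0,L1]); r=r*R.from_euler('z',sg[1]*q[2])
    e2=e; r=r*R.from_euler('y',q[3]); w=e2+r.apply([0,0,L2]); r=r*R.from_euler('z',sg[2]*q[4])*R.from_euler('y',q[5])
    return e,w,w+r.apply([a,0,L3]),r
E
python3 - <<'E'
from kin import *; import itertools
Q=[[1.567,.502,-.427,1.551,.221,1.138],[0.8509,.4234,-.5759,1.6967,.2541,1.0975]]
P=np.array([[171.1,-626.3,236.7],[532.7,-259.7,237.4]])
for sg in itertools.product([1,-1],repeat=3):
  for q10 in (0,):
    f=lambda p:np.r_[np.concatenate([fk(q,p,sg)[2] for q in Q])-P.ravel()]
    s=least_squares(f,[330,400,0,400,250]); 
    print(sg,s.x.round(0),round(s.cost,1),[fk(q,s.x,sg)[3].apply([0,0,1]).round(3) for q in Q],[fk(q,s.x,sg)[0].round(0) for q in Q])
E
```

```text
(1, 1, 1) [ 1.021808e+06 -7.580000e+02 -3.763000e+03 -2.832000e+03  1.022132e+06] 21481.5 [array([-0.   , -0.001, -1.   ]), array([-0.001, -0.   , -1.   ])] [array([-1.000000e+00, -3.650000e+02,  1.021143e+06]), array([-2.050000e+02, -2.340000e+02,  1.021117e+06])]
(1, 1, -1) [  5748.  -8092. -12402. -10226.   2420.] 2836.3 [array([ 0.361, -0.147, -0.921]), array([ 0.135, -0.415, -0.9  ])] [array([  -15., -3894., -1345.]), array([-2192., -2500., -1629.])]
(1, -1, 1) [  1731.  -3796. -11767. -11840.   3035.] 59060.7 [array([-0.363, -0.144, -0.921]), array([-0.429,  0.08 , -0.9  ])] [array([   -7., -1826., -1597.]), array([-1028., -1173., -1730.])]
(1, -1, -1) [1295404.    2334.    3627.    3897. 1295550.] 14165.8 [array([ 0.   , -0.001, -1.   ]), array([-0.   , -0.001, -1.   ])] [array([4.00000e+00, 1.12300e+03, 1.29745e+06]), array([6.320000e+02, 7.210000e+02, 1.297532e+06])]
(-1, 1, 1) [80756.  2106.  2033.  1893. 81574.] 59.1 [array([ 0.   ,  0.001, -1.   ]), array([-0.   ,  0.001, -1.   ])] [array([ 4.0000e+00, -1.0130e+03,  8.2602e+04]), array([  570.,  -650., 82676.])]
(-1, 1, -1) [-1483.  1536.  1022.   937.  -782.] 514.5 [array([-0.363,  0.144, -0.921]), array([-0.429, -0.08 , -0.9  ])] [array([   3., -739., -137.]), array([ 416., -474.,  -83.])]
(-1, -1, 1) [-73. 519.  42. 504. -72.] 3.4 [array([ 0.361,  0.147, -0.921]), array([ 0.135,  0.415, -0.9  ])] [array([   1., -250.,  382.]), array([ 141., -160.,  400.])]
(-1, -1, -1) [7635.  613.   81.  513. 7721.] 21.2 [array([-0.   ,  0.001, -1.   ]), array([-0.001,  0.   , -1.   ])] [array([ 1.000e+00, -2.950e+02,  8.172e+03]), array([ 166., -189., 8194.])]
```

```bash
python3 -m inch '[[0.22,0.22,-0.3,-0.025,0.6],[0.22,0.3,-0.3,-0.025,0.6],[0.22,0.3,-0.3,-0.025,0.6]]'
python3 - <<'E'
from h import *
print(manip.read_state()['qpos'].round(4).tolist())
E
python3 -m inch '[[0.22,0.45,-0.2,0,0.6],[0.2,0.45,0,0,0.6],[0,0.45,0,0,0.6],[0,0,0,0,0.6]]'
python3 - <<'E'
from h import *
print(manip.read_state()['qpos'].round(4).tolist())
E
```

```text
time: 1.65
ee_pos: [598.6, -179.0, 146.5]
eef_rot: [0.0, 1.0, 0.014, -0.0]
wrist_force: [0.6, -0.7, 1.1]
gripper_width: 55.1
gripper_force: 0.0
[0.6137, 0.5713, -0.4997, 1.692, 0.3218, 0.9613, -1.5484]
time: 2.15
ee_pos: [640.1, -37.5, 127.4]
eef_rot: [-0.002, 1.0, 0.02, -0.0]
wrist_force: [-0.0, 1.2, 0.0]
gripper_width: 54.7
gripper_force: 0.0
[0.3805, 0.6241, -0.5056, 1.6591, 0.3504, 0.9508, -1.7822]
```

```bash
python3 - <<'E'
from kin import *
Q=[[1.567,.502,-.427,1.551,.221,1.138,-.21],[0.8509,.4234,-.5759,1.6967,.2541,1.0975,-1.1057],[0.6137, 0.5713, -0.4997, 1.692, 0.3218, 0.9613,-1.5484],[0.3805, 0.6241, -0.5056, 1.6591, 0.3504, 0.9508,-1.7822]]
P=np.array([[171.1,-626.3,236.7],[532.7,-259.7,237.4],[598.6,-179,146.5],[640.1,-37.5,127.4]])
W=R.from_quat([[.991,.133,0,0],[.991,.133,0,0],[1,.014,0,0],[1,.02,0,-0.002]])
# chain with general offsets: base x a1, elbow offset ae, wrist offset a6
def fk2(q,p,full=False):
    d1,a1,L1,ae,L2,a6,L3=p; z=lambda t:R.from_euler('z',-t); y=lambda t:R.from_euler('y',t)
    r=z(q[0]); o=np.array([0,0,d1])+r.apply([a1,0,0]); r=r*y(q[1]); e=o+r.apply([0,0,L1]); r=r*z(q[2]); e=e+r.apply([ae,0,0]); r=r*y(q[3])
    w=e+r.apply([-ae,0,L2]); r=r*z(q[4])*y(q[5]); t=w+r.apply([a6,0,L3]); r=r*z(q[6])
    return (t,e,w,r)
for d1 in (200,330):
  f=lambda p:np.concatenate([fk2(q,np.r_[d1,p])[0]-x for q,x in zip(Q,P)])
  s=least_squares(f,[0,500,0,500,0,250]); p=np.r_[d1,s.x]
  print(p.round(0),np.abs(s.fun).max().round(1),[fk2(q,p)[1].round(0).tolist() for q in Q])
for q,w in zip(Q,W): print(fk2(q,p)[3].as_quat().round(3), w.as_quat().round(3))
E
python3 - <<'E'
from h import *
snap('side','side2');c=snap('top','top2')
E
```

```text
[200.  44. 500.   2. 473.  48. 203.] 5.8 [[2.0, -286.0, 637.0], [166.0, -188.0, 655.0], [258.0, -181.0, 619.0], [313.0, -124.0, 605.0]]
[330.  44. 501.   1. 474.  49. 334.] 5.7 [[2.0, -286.0, 768.0], [166.0, -188.0, 786.0], [258.0, -181.0, 750.0], [313.0, -125.0, 736.0]]
[ 0.606  0.795  0.    -0.   ] [0.991 0.133 0.    0.   ]
[ 0.607  0.795 -0.    -0.   ] [0.991 0.133 0.    0.   ]
[ 0.697  0.717 -0.    -0.   ] [1.    0.014 0.    0.   ]
[ 0.693  0.721  0.001 -0.002] [ 1.     0.02   0.    -0.002]
```

View pics/top2.png

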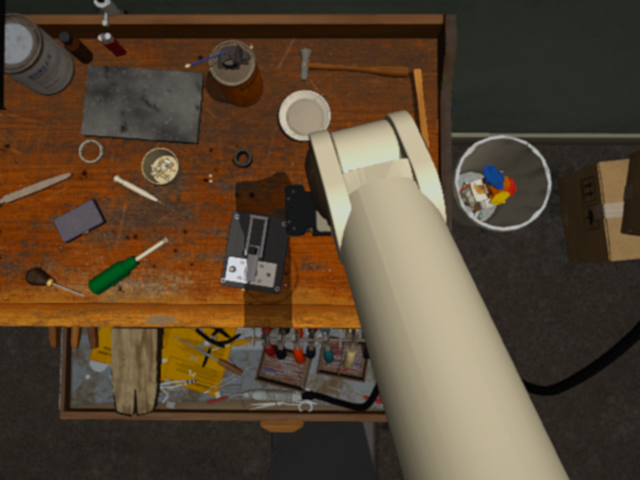

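The top view shows the forearm running from (375,160) down to (490,470), so the elbow lies to the right of the lamp edge. I'll check whether a min-norm IK reproduces the controller, to predict where the elbow goes at the stand.

```bash
cat > sim.py <<'E'
from kin import *
p=np.array([315,44,501,1,474,49,319.])
lo=np.array([-2.88,-.31,-1.54,.2,-1.41,.19,-2.57]);hi=np.array([2.88,2.03,1.56,2.42,4.55,2.02,2.57])
def fk2(q):
    d1,a1,L1,ae,L2,a6,L3=p; z=lambda t:R.from_euler('z',-t); y=lambda t:R.from_euler('y',t)
    r=z(q[0]); o=np.array([0,0,d1])+r.apply([a1,0,0]); r=r*y(q[1]); e=o+r.apply([0,0,L1]); r=r*z(q[2]); e=e+r.apply([ae,0,0]); r=r*y(q[3])
    w=e+r.apply([-ae,0,L2]); r=r*z(q[4])*y(q[5]); t=w+r.apply([a6,0,L3]); return t,e,w,r*z(q[6])
def jac(q):
    t0,_,_,r0=fk2(q); J=np.zeros((6,7))
    for i in range(7):
        k=q.copy();k[i]+=1e-5; t,_,_,r=fk2(k); J[:3,i]=(t-t0)/1e-5/1000; J[3:,i]=(r*r0.inv()).as_rotvec()/1e-5
    return J
def go(q,d,yaw,n=40,null=None):
    q=np.array(q,float); t0,_,_,r0=fk2(q)
    for i in range(1,n+1):
        f=i/n; T=t0+np.array(d)*f; RR=R.from_euler('z',np.radians(yaw)*f)*r0
        for _ in range(3):
            t,_,_,r=fk2(q); e=np.r_[(T-t)/1000,(RR*r.inv()).as_rotvec()]; J=jac(q); dq=np.linalg.pinv(J)@e
            q=q+dq
            if null is not None:
                N=np.eye(7)-np.linalg.pinv(J)@J; q=q+N@(null-q)*0.02
    return q
E
python3 - <<'E'
from sim import *
np.set_printoptions(suppress=True,precision=3)
Q=np.array([[1.567,.502,-.427,1.551,.221,1.138,-.21],[0.8509,.4234,-.5759,1.6967,.2541,1.0975,-1.1057],[0.6137, 0.5713, -0.4997, 1.692, 0.3218, 0.9613,-1.5484],[0.3805, 0.6241, -0.5056, 1.6591, 0.3504, 0.9508,-1.7822]])
yaw=[0,-13.7,0.7]
for i in range(3):
    d=fk2(Q[i+1])[0]-fk2(Q[i])[0]
    r=(fk2(Q[i+1])[3]*fk2(Q[i])[3].inv()).as_rotvec(degrees=True)[2]
    print('real',Q[i+1],r.round(1)); print('pinv',go(Q[i],d,r)); print('home',go(Q[i],d,r,null=Q[0]))
t,e,w,_=fk2(Q[3])
for yw in (-13,167):
    q=go(Q[3],[-54,160,-50],yw,80); print('stand',yw,q,fk2(q)[1].round(0),fk2(q)[2].round(0))
J=jac(Q[3]); print('null',np.linalg.svd(J)[2][-1])
E
```

```text
real [ 0.851  0.423 -0.576  1.697  0.254  1.097 -1.106] -0.0
pinv [ 0.822  0.415 -0.53   1.697  0.23   1.093 -1.082]
home [ 0.823  0.415 -0.531  1.697  0.23   1.093 -1.082]
real [ 0.614  0.571 -0.5    1.692  0.322  0.961 -1.548] -13.7
pinv [ 0.594  0.565 -0.468  1.692  0.299  0.957 -1.528]
home [ 0.541  0.55  -0.382  1.693  0.242  0.947 -1.476]
real [ 0.381  0.624 -0.506  1.659  0.35   0.951 -1.782] 0.7
pinv [ 0.367  0.62  -0.486  1.66   0.341  0.948 -1.775]
home [ 0.279  0.594 -0.344  1.66   0.238  0.929 -1.684]
stand -13 [ 0.07   0.609 -0.415  1.799  0.322  0.8   -2.263] [330. -23. 725.] [629. 143. 397.]
stand 167 [ 0.465  0.929 -1.144  1.806  0.967  1.094  0.338] [ 399. -199.  615.] [611. 164. 396.]
null [-0.387 -0.144  0.646  0.002 -0.478 -0.108  0.415]
```

```bash
python3 -m inch '[[0,0,0,0.059,0.6],[0,0,0,0.059,0.6],[0,0,0,0.059,0.6],[0,0,0,0.059,0.6],[0,0,0,0.059,0.6],[0,0,0,0.059,0.6],[0,0,0,0.059,0.6],[0,0,0,0.059,0.6],[0,0,0,0.059,0.6],[0,0,0,0.059,0.6],[0,0,0,0.059,0.6],[0,0,0,0.059,0.6],[0,0,0,0.059,0.6],[0,0,0,0.059,0.6],[0,0,0,0.059,0.6],[0,0,0,0.059,0.6],[0,0,0,0,0.6]]'
python3 - <<'E'
from sim import *
from h import *
q=manip.read_state()['qpos'];print(q.round(3).tolist(),fk2(q)[1].round(0)); q2=go(q,[-54,160,-70],0); print(q2.round(2),fk2(q2)[1].round(0)); print(np.degrees(R.from_quat(np.roll(manip.read_state()['eef_rot'],-1)).as_matrix()[:,1]@[0,0,0]) , R.from_quat(np.roll(manip.read_state()['eef_rot'],-1)).as_matrix().round(3))
E
```

```text
time: 4.38
ee_pos: [640.0, -47.0, 126.8]
eef_rot: [-0.001, 0.075, 0.997, -0.0]
wrist_force: [0.4, 0.2, -0.7]
gripper_width: 54.9
gripper_force: 0.0
[0.751, 0.884, -1.122, 1.645, 0.853, 1.181, 0.839] [ 316. -294.  632.]
[ 0.5   0.88 -1.05  1.83  0.91  1.01  0.48] [ 379. -204.  634.]
0.0 [[-0.989  0.149 -0.001]
 [ 0.149  0.989 -0.   ]
 [ 0.001 -0.001 -1.   ]]
```

```bash
python3 -m inch '[[-0.1,0.3,0.1,0,0.6],[-0.14,0.45,0.1,0,0.6],[-0.15,0.45,0.1,0,0.6],[-0.15,0.45,0,0,0.6],[0,0.04,0,0,0.6],[0,0,0,0,0.6]]'
cat >> h.py <<'E'
from scipy.spatial.transform import Rotation as R
def wsnap(f):
    s=manip.read_state(); T=np.eye(4); T[:3,:3]=R.from_quat(np.roll(s['eef_rot'],-1)).as_matrix(); T[:3,3]=s['ee_pos']
    c=snap('wrist',f); Tw=T@np.array(c['T_tool_cam']); np.save(f'pics/{f}_T.npy',Tw); return c,Tw
E
python3 - <<'E'
from h import *
c,T=wsnap('w1'); print(c['intrinsics'],T.round(2)); print(manip.read_state()['ee_pos'])
E
```

```text
time: 5.12
ee_pos: [586.8, 123.5, 157.6]
eef_rot: [0.0, 0.074, 0.997, -0.001]
wrist_force: [1.1, -0.9, -1.0]
gripper_width: 55.0
gripper_force: 0.0
[[372.81515926   0.         316.0442518 ]
 [  0.         372.81515926 236.42247036]
 [  0.           0.           1.        ]] [[ 1.5000e-01 -9.5000e-01 -2.8000e-01  5.1231e+02]
 [ 9.9000e-01  1.4000e-01  4.0000e-02  1.3512e+02]
 [-0.0000e+00 -2.8000e-01  9.6000e-01  3.0460e+02]
 [ 0.0000e+00  0.0000e+00  0.0000e+00  1.0000e+00]]
[587.05831927 122.62415591 157.3449169 ]
```

View pics/w1.png

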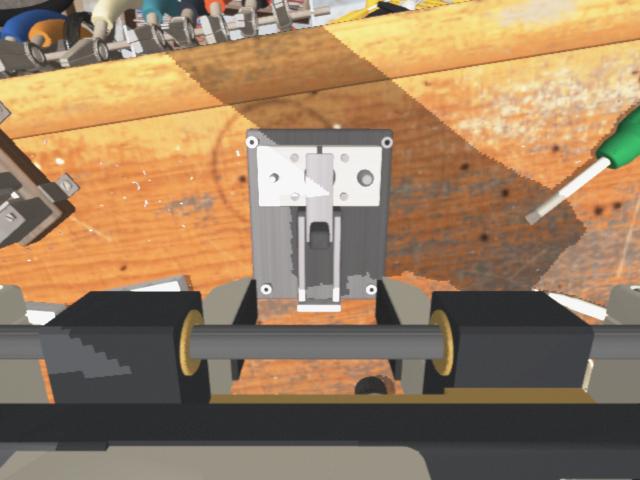

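The wrist view shows the stand whole: base corners near (247,130), (392,129) and (390,297), thick dowel at (366,178), thin at (274,178), post top near (319,230). It sits centred between the fingers. I'll measure from this.

```bash
python3 - <<'E'
from h import *
d=dict(np.load('pics/w1.npz'));T=np.load('pics/w1_T.npy')
P=lambda uv,z: ray(d,uv,z,T)[:,:2]
b=P([[247,130],[392,129],[390.5,297]],8); print('base',b.round(1),np.hypot(*(b[1]-b[0])))
s=P([[252,142],[387,142],[266,290],[371.5,290]],8);print('screws mid',s.mean(0).round(1))
f=P([[257.5,147.5],[381,147],[381,206.5],[258.5,207]],30); print('face',f.round(1),'ctr',f.mean(0).round(1),'len',np.hypot(*(f[1]-f[0])).round(1),np.hypot(*(f[2]-f[1])).round(1))
for v in(f[1]-f[0],f[2]-f[3]): print(np.degrees(np.arctan2(v[1],v[0]))-90)
dw=P([[274,178],[366.5,178]],44); v=dw[1]-dw[0]; print('dowels',dw.round(1),'mid',dw.mean(0).round(1),np.hypot(*v),np.degrees(np.arctan2(v[1],v[0]))-90)
print('post',P([[319.5,229]],64).round(1))
im=d['color'][135:245,245:395,::-1]; cv2.imwrite('pics/w1c.png',cv2.resize(im,None,fx=5,fy=5,interpolation=cv2.INTER_CUBIC))
E
```

```text
base [[507.5  82.2]
 [523.1 192. ]
 [663.3 178.1]] 110.8921496384159
screws mid [586.  126.5]
face [[520.9  91.2]
 [533.5 178.9]
 [576.8 174.6]
 [563.7  83.6]] ctr [548.7 132.1] len 88.6 43.5
-8.219867049237735
-8.201440595600985
dowels [[542.4 100.8]
 [551.9 164.6]] mid [547.2 132.7] 64.4466942917857 -8.442739219596064
post [[578.1 127.5]]
```

View pics/w1c.png

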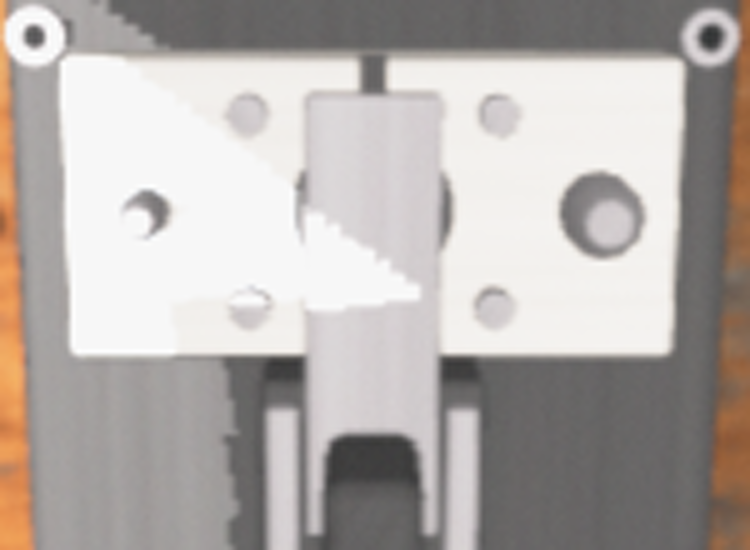

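```bash
python3 -m inch '[[-0.01,0.03,-0.35,0,0.6],[0,0,-0.35,0,0.6],[0,0,-0.3,0,0.6],[0,0,0,0,0.6],[0,0,0,0,0],[0,0,0,0,0],[0,0,0,0,0],[0,0,0,0,0]]' 25
```

```text
time: 6.18
ee_pos: [585.7, 127.6, 58.3]
eef_rot: [0.0, 0.072, 0.997, -0.0]
wrist_force: [0.4, 0.4, 0.1]
gripper_width: 19.7
gripper_force: 0.0
```

```bash
python3 -m inch '[[0,0,0,0,0],[0,0,0,0,0],[0.06,-0.009,0,0,0],[0.06,-0.009,0,0,0],[0.06,-0.009,0,0,0],[0.06,-0.009,0,0,0],[0.06,-0.009,0,0,0],[0,0,0,0,0]]' 25; python3 -m inch '[[0.04,-0.006,0,0,0],[0.03,-0.004,0,0,0],[0.03,-0.004,0,0,0],[0,0,0,0,0]]'
```

```text
time: 7.18
ee_pos: [616.1, 121.2, 58.1]
eef_rot: [0.0, 0.073, 0.997, -0.001]
wrist_force: [-0.2, -4.6, 4.4]
gripper_width: 13.9
gripper_force: 25.0
time: 7.68
ee_pos: [625.7, 119.8, 58.1]
eef_rot: [0.0, 0.073, 0.997, -0.002]
wrist_force: [-1.2, -5.4, 5.6]
gripper_width: 13.7
gripper_force: 25.0
```

```bash
python3 -m inch '[[0.03,-0.004,0,0,0],[0.02,-0.003,0,0,0],[0,0,0,0,0]]'; python3 -m inch '[[0.03,-0.004,0,0,0],[0.02,-0.003,0,0,0],[0,0,0,0,0]]'
```

```text
time: 8.05
ee_pos: [630.6, 119.1, 58.1]
eef_rot: [-0.0, 0.073, 0.997, -0.002]
wrist_force: [-1.6, -6.1, 5.6]
gripper_width: 13.7
gripper_force: 25.0
time: 8.43
ee_pos: [632.3, 118.9, 58.0]
eef_rot: [-0.003, 0.072, 0.997, -0.002]
wrist_force: [-10.5, -5.4, 13.0]
gripper_width: 14.0
gripper_force: 25.0
```

```bash
python3 -m inch '[[0.01,-0.001,0,0,0],[0,0,0,0,0],[0,0,0,0,0.6],[0,0,0,0,0.6],[0,0,0,0,0.6],[0,0,0.35,0,0.6],[0,0,0.4,0,0.6],[0,0,0.25,0,0.6]]'; python3 -m inch '[[0.02,-0.4,0,0.031,0.6],[0.02,-0.4,0,0.031,0.6],[0.02,-0.4,0,0,0.6],[0.02,-0.42,0,0,0.6],[0,0,0,0,0.6],[0,0,0,0,0.6]]'
python3 - <<'E'
from h import *
c,T=wsnap('w2'); s=manip.read_state();print(s['ee_pos'],s['qpos'].round(2))
E
```

```text
time: 9.43
ee_pos: [637.1, 121.0, 159.7]
eef_rot: [0.001, 0.072, 0.997, 0.001]
wrist_force: [0.4, -0.5, -0.7]
gripper_width: 55.0
gripper_force: 0.0
time: 10.18
ee_pos: [644.2, -41.3, 157.6]
eef_rot: [-0.0, -0.025, 1.0, 0.0]
wrist_force: [0.1, 0.3, 0.3]
gripper_width: 55.4
gripper_force: 0.0
[644.17040867 -40.30775833 157.78236891] [ 0.76  0.88 -1.18  1.62  0.85  1.24  1.04]
```

View pics/w2.png

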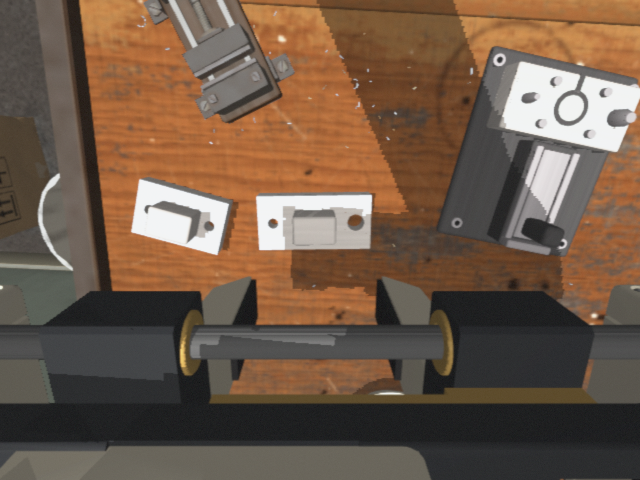

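The wrist view shows the tongue right out and the face free. The long half spans (257,196) to (371,248), with its wide hole at (356,222), narrow hole at (273,223) and block top around (314,227).

```bash
python3 - <<'E'
from h import *
d=dict(np.load('pics/w2.npz'));T=np.load('pics/w2_T.npy')
P=lambda uv,z: ray(d,uv,z,T)[:,:2]
f=P([[257,196.5],[371,194],[371,248],[258.5,250]],16); print('plate',f.round(1),'ctr',f.mean(0).round(1),np.hypot(*(f[1]-f[0])),np.hypot(*(f[2]-f[1])))
for v in(f[1]-f[0],f[2]-f[3]): print(np.degrees(np.arctan2(v[1],v[0]))-90)
h=P([[273,223],[356,222]],16);v=h[1]-h[0]; print('holes',h.round(1),h.mean(0).round(1),np.hypot(*v),np.degrees(np.arctan2(v[1],v[0]))-90)
s=manip.read_state();m=R.from_quat(np.roll(s['eef_rot'],-1)).as_matrix()[:,1]; print('tool',s['ee_pos'],np.degrees(np.arctan2(m[1],m[0]))-90)
im=d['color'][185:260,250:380,::-1]; cv2.imwrite('pics/w2c.png',cv2.resize(im,None,fx=6,fy=6,interpolation=cv2.INTER_CUBIC))
E
```

```text
plate [[624.1 -88.2]
 [617.7   0.8]
 [662.    4.9]
 [668.2 -86.7]] ctr [643.  -42.3] 89.16939389475058 44.45364896218421
4.136769484289118
3.9290272175173158
holes [[644.9 -75.3]
 [640.8  -9.1]] [642.8 -42.2] 66.29894762691112 3.5741797163758946
tool [644.17040867 -40.30775833 157.78236891] 2.9590364571438386
```

View pics/w2c.png

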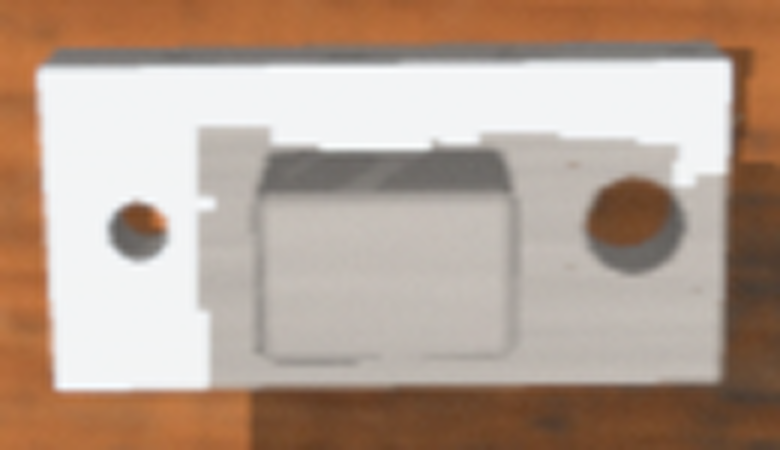

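```bash
python3 -m inch '[[-0.013,-0.02,-0.4,0.004,0.6],[0,0,-0.45,0,0.6],[0,0,-0.42,0,0.6],[0,0,0,0,0.6],[0,0,0,0,0],[0,0,0,0,0],[0,0,0,0,0],[0,0,0,0,0],[0,0,0,0,0]]' 50
```

```text
time: 11.35
ee_pos: [643.2, -43.3, 31.2]
eef_rot: [0.0, -0.031, 1.0, 0.0]
wrist_force: [-0.2, 2.0, 3.4]
gripper_width: 31.7
gripper_force: 50.0
```

```bash
python3 -m inch '[[0,0,0.2,0,0],[0,0,0.4,0,0],[0,0,0.4,0,0],[-0.1,0.25,0.05,-0.022,0],[-0.19,0.5,0,-0.022,0],[-0.19,0.5,0,-0.022,0],[-0.18,0.45,0,0,0],[0,0,0,0,0],[0,0,0,0,0]]'
python3 - <<'E'
from h import *
c,T=wsnap('w3'); s=manip.read_state();print(s['ee_pos'],s['qpos'].round(2),s['wrist_force'])
E
```

```text
time: 12.48
ee_pos: [577.4, 125.7, 136.3]
eef_rot: [0.0, 0.072, 0.997, -0.001]
wrist_force: [0.0, 0.4, -2.4]
gripper_width: 31.8
gripper_force: 50.0
[577.67294284 124.87592412 136.00495355] [ 0.53  0.8  -1.15  1.77  0.82  1.13  0.53] [ 0.37587356 -0.2910585  -1.79089653]
```

View pics/w3.png

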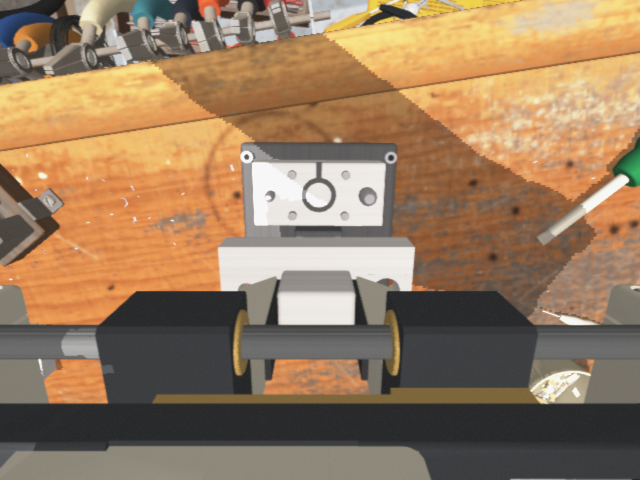

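The picture shows the held half, level and centred (its lower front edge near row 238, columns 219 to 413). The free face spans about (252,161) to (385,225), with dowels at (269,197) and (368,197). I'll measure the relative offset numerically.

```bash
python3 - <<'E'
from h import *
np.set_printoptions(suppress=True,linewidth=200)
g=cv2.cvtColor(dict(np.load('pics/w3.npz'))['color'],cv2.COLOR_RGB2GRAY).astype(int)
for c in(240,300,335,375,400): print('col',c,'rows230-254',g[230:254,c])
for c in(262,300,340,378): print('col',c,'rows148-170',g[148:170,c],'216-234',g[216:234,c])
for r in(175,215): print('row',r,g[r,244:260],g[r,376:396])
for r in(242,247,255): print('row',r,g[r,212:226],g[r,406:420])
print(g[186:208,258:280]); print(g[186:208,357:381])
E
```

```text
col 240 rows230-254 [167 164 159 157 156 156 150 140 140 145 145 142 143 143 141 144 157 212 230 232 233 233 233 233]
col 300 rows230-254 [ 64  84  89  95  95 102 119 143 143 145 144 142 141 144 142 144 158 214 231 233 233 233 233 233]
col 335 rows230-254 [ 63  80  92  98  97 100 112 135 143 145 145 144 144 145 144 143 159 215 231 233 234 234 234 234]
col 375 rows230-254 [ 96  96  98  97  97  98 104 130 142 149 147 145 145 146 145 146 160 216 233 234 235 235 235 235]
col 400 rows230-254 [101 102 101 102 103 105 113 131 143 146 147 145 143 145 144 144 161 219 234 235 235 236 235 236]
col 262 rows148-170 [ 95 102 129 137 152 155 154 155 155 155 154 150 144 162 225 247 247 247 247 247 247 247] 216-234 [247 247 247 247 247 247 247 247 247 212 155 151 151 150 150 150 149 150]
col 300 rows148-170 [ 94  94  95  93  93  93  92  93  94  93  95 103 136 144 161 212 226 230 232 233 234 234] 216-234 [234 234 233 234 235 235 234 233 227 171  82  59  61  59  64  84  89  95]
col 340 rows148-170 [ 91  93  93  91  92  91  91  91  91  92  93  99 128 141 154 210 224 232 234 234 235 235] 216-234 [214 221
[... 4423 characters left out ...]
7 237]
 [237 235 221 168 121 111 116 137 169 189 193 194 194 193 195 192 182 158 156 213 235 237 237 237]
 [236 236 234 218 167 122 113 120 148 178 191 193 193 192 190 181 159 146 188 227 236 236 236 236]
 [234 235 235 232 218 164 120 114 121 149 175 185 185 183 175 153 148 184 223 234 235 235 235 235]
 [234 234 234 234 232 211 160 134 120 123 130 137 145 144 142 160 195 223 233 234 235 235 234 234]
 [235 235 235 235 235 233 224 198 163 146 138 135 147 165 184 217 232 235 235 235 235 235 235 235]
 [235 235 235 235 235 235 235 233 232 225 207 198 216 231 234 234 235 236 236 236 236 236 236 236]
 [234 234 235 234 234 235 235 235 235 234 233 232 233 234 235 235 235 234 235 235 235 235 235 235]]
```

```bash
python3 - <<'E'
from h import *
d=dict(np.load('pics/w3.npz'));T=np.load('pics/w3_T.npy')
P=lambda uv,z: ray(d,uv,z,T)[:,:2]
ang=lambda v: np.degrees(np.arctan2(v[1],v[0]))-90
zt=136.1-31.2
for nm,uv,z in(('top',[[217.5,246.7],[414.3,246.5]],zt+16),('bot',[[219,236.5],[412.5,236.6]],zt)):
    p=P(uv,z);v=p[1]-p[0];u=v/np.hypot(*v);n=np.array([u[1],-u[0]]); print(nm,'len',np.hypot(*v).round(1),'yaw',ang(v).round(2),'ctr',(p.mean(0)+22*n).round(1))
f=P([[250.6,162.5],[385.3,162.5],[381.7,225.4],[254.1,225.4]],30); print('face ctr',f.mean(0).round(1),[np.hypot(*(f[i]-f[j])).round(1) for i,j in((0,1),(3,2),(0,3),(1,2))],ang(f[1]-f[0]).round(2),ang(f[2]-f[3]).round(2))
q=P([[267.6,197.3],[369.4,198.8]],44);v=q[1]-q[0];print('dowels',q.round(1),'mid',q.mean(0).round(1),np.hypot(*v).round(1),ang(v).round(2))
E
```

```text
top len 90.2 yaw -8.18 ctr [577.1 126.1]
bot len 96.6 yaw -8.27 ctr [577.1 126. ]
face ctr [547.9 131.6] [np.float64(90.2), np.float64(89.7), np.float64(43.6), np.float64(43.5)] -8.25 -8.24
dowels [[542.4  99.3]
 [552.9 164.7]] mid [547.6 132. ] 66.2 -9.1
```

```bash
python3 -m inch '[[-0.15,0.028,0,0,0],[-0.142,0.028,0,0,0],[0,0,-0.25,0,0],[0,0,-0.25,0,0],[0,0,0,0,0],[0,0,0,0,0]]'; python3 - <<'E'
from h import *
p=[]
for i in range(4): p.append(manip.read_state()['ee_pos']); optics.camera('side')
print(np.mean(p,0).round(1),manip.read_state()['wrist_force'].round(1))
E
```

```text
time: 13.28
ee_pos: [548.0, 132.2, 85.4]
eef_rot: [-0.0, 0.072, 0.997, 0.0]
wrist_force: [-0.6, 0.4, -2.1]
gripper_width: 31.8
gripper_force: 50.0
[548.3 132.3  86. ] [ 0.4 -0.  -3.2]
```

```bash
python3 -m inch '[[0,-0.005,-0.1,0,0],[0,0,-0.04,0,0],[0,0,0,0,0]]'; python3 -m inch '[[0,0,-0.03,0,0],[0,0,0,0,0]]';python3 -m inch '[[0,0,-0.03,0,0],[0,0,0,0,0]]'
```

```text
time: 13.85
ee_pos: [547.5, 131.1, 71.2]
eef_rot: [-0.0, 0.072, 0.997, -0.0]
wrist_force: [0.1, -0.8, -2.9]
gripper_width: 31.5
gripper_force: 50.0
time: 14.1
ee_pos: [547.8, 131.3, 68.6]
eef_rot: [-0.0, 0.072, 0.997, -0.0]
wrist_force: [-0.2, 0.2, -2.3]
gripper_width: 31.5
gripper_force: 50.0
time: 14.35
ee_pos: [548.2, 131.5, 66.1]
eef_rot: [0.0, 0.072, 0.997, 0.0]
wrist_force: [-0.5, -0.2, 3.0]
gripper_width: 31.8
gripper_force: 50.0
```

```bash
python3 -m inch '[[0,0,-0.02,0,0],[0,0,0,0,0]]'; python3 -m inch '[[0,0,-0.02,0,0],[0,0,0,0,0]]';python3 -m inch '[[0,0,-0.015,0,0],[0,0,0,0,0]]'
```

```text
time: 14.6
ee_pos: [548.2, 131.5, 64.1]
eef_rot: [0.0, 0.072, 0.997, 0.0]
wrist_force: [0.1, -0.7, 3.5]
gripper_width: 31.6
gripper_force: 50.0
time: 14.85
ee_pos: [548.2, 131.5, 62.1]
eef_rot: [0.0, 0.072, 0.997, 0.0]
wrist_force: [-1.5, -0.9, 6.3]
gripper_width: 31.7
gripper_force: 50.0
time: 15.1
ee_pos: [548.2, 131.5, 61.1]
eef_rot: [0.0, 0.072, 0.997, -0.0]
wrist_force: [-3.3, -1.4, 9.6]
gripper_width: 31.6
gripper_force: 50.0
```

```bash
python3 -m inch '[[0,0,-0.01,0,0],[0,0,0,0,0]]'; python3 -m inch '[[0,0,-0.01,0,0],[0,0,0,0,0],[0,0,0,0,0]]'
```

```text
time: 15.35
ee_pos: [548.3, 131.5, 61.1]
eef_rot: [0.001, 0.072, 0.997, -0.001]
wrist_force: [-5.3, -3.1, 18.3]
gripper_width: 31.4
gripper_force: 50.0
time: 15.72
ee_pos: [548.3, 131.5, 61.1]
eef_rot: [0.001, 0.072, 0.997, -0.001]
wrist_force: [-8.2, -5.9, 26.6]
gripper_width: 31.4
gripper_force: 50.0
```

```bash
python3 -m inch '[[0,0,0,0,0],[0,0,0,0,0],[0,0,0,0,0],[0,0,0,0,0]]' && python3 -c "
from rig import order; print(order.finish_job())"
```

```text
time: 16.23
ee_pos: [548.3, 131.5, 61.1]
eef_rot: [0.001, 0.072, 0.997, -0.001]
wrist_force: [-7.3, -4.5, 27.1]
gripper_width: 31.5
gripper_force: 50.0
the job is handed in; nothing more can be done
None
```

I pulled the tongue to its end stop, seated the longer half on both dowels, and handed in at 16.2 s with it held shut (27 N at the wrist, 50 N grip); no verdict was returned, and neither the tongue nor the shorter half was looked at after the last pictures.

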